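# Empty the drilling machine's catch tray into the tote

## Task

The drilling machine has finished its run. First clear the tote: take the red ear defenders that stand in it and hang them by the headband over the bar of the rail. Then collect the two drilled toy-car bodies from the catch tray into the tote, setting them down gently, cab up, both flat on the tote's floor; leave the dark offcut in the tray, do not drop anything and leave the other things on the table (glue bottle, bowl, undrilled car body, roll of tape) where they are.

Things in the scene. Friction and masses are not known exactly. Their poses are not given: they have to be found in the camera images.
- tray: open grey catch tray, outside 290 (x) x 190 (y) x 40 high, walls and floor 5 mm, fixed to a white drilling machine (380 x 300, 250 high) whose face is 170 mm from the tray centre on the -y side; from it a steel chute 170 wide slopes down over the tray wall (lip at y = -75 mm, 45 mm up). Origin: at table height under the tray centre. Fixed.
- tote_floor (a point): centre of the inner floor (5 mm above the table) of the open blue tote, outside 260 (x) x 200 (y) x 70 high, walls 5 mm, x along its length, z up. The tote is fixed to the table.
- rail_bar (a point): middle of the steel bar (axis) of the ear-defender rail: bar diameter 16, 224 long along y, axis 150 mm above the table, on two posts 200 mm apart; wooden foot 110 (x) x 230 (y) x 10. Fixed.
- rail: the same rail; origin under its foot's centre at table height, y along the bar, z up
- muffs: ear defenders standing in the tote on two red cups, black headband arched above in the x-z plane: 168 (x) x 64 (y) x 148 high. Cups 85 high, gap between them 92 in x. The crown has a pad 34 (x) x 30 wide (y) x 20 thick, underside at 128, top at 148 mm; beside it the band is 24 wide and slopes down. 240 g. Origin: centre of the underside; z up.
- muffs_crown (a point): middle of the underside of the headband's crown pad, 128 mm above the origin of the ear defenders: this is what rests on the bar
- car_a: finished toy-car body of pale wood, 100 long (x) x 40 wide (y), drilled holes seen as black spots (one of 18 mm on top of the cab). Chassis 24 high; cab on it from x = -32 to +20, full width, its top 46 above the underside. 90 g. Origin: centre of the underside, x to the nose, z up. Starts in the catch tray, cab up.
- car_b: the second one: finished toy-car body of pale wood, 100 long (x) x 40 wide (y), drilled holes seen as black spots (one of 18 mm on top of the cab). Chassis 24 high; cab on it from x = -32 to +20, full width, its top 46 above the underside. 90 g. Origin: centre of the underside, x to the nose, z up. Starts in the catch tray, cab up.
- offcut: plain block of dark wood, 70 (x) x 36 (y) x 30 high, no holes, lying in the catch tray; stays there. Origin: centre of its underside.
- blank: undrilled toy-car body of pale wood, without black spots, same size as the finished ones, on the table beyond the work area; stays. Origin: centre of its underside.
- glue: glue bottle, 52 diameter, 130 high, standing on the table; stays. Origin: centre of its underside.
- bowl: white bowl of wooden beads, 110 diameter, 45 high; stays. Origin: centre of its underside.
- tape: yellow roll of tape, 90 diameter, 24 high, lying on the table near the robot; stays. Origin: centre of its underside.

How it is judged:
By the outcome, as a careful person would: the job done as asked, in the order asked, and still so for the second after the job is handed in, with the robot touching nothing.
It also fails if it takes over 72 s, if anything falls off the work surface, if the arm or the gripper's body presses on something with over 40 N, if the wrist force passes 120 N, or if a joint passes its speed limit or range.

## Robot

A 6-joint arm with a two-finger parallel gripper is mounted at the origin on the work surface. World frame = base frame: x ahead of the robot, y to its left, z up, the work surface at z = 0. Lengths are in m, angles in rad, forces in N, time in s.
With the tool pointing down it reaches from about 0.275 to 0.875 m from the base axis. Payload 12.5 kg.
Tool frame: the origin (TCP) lies on the centre line of the jaws, within the pads' length; the fingertips stand r.finger_overhang ahead of it and the grasp point (between the pads) lies 3 mm ahead of it (r.finger_overhang is the distance from the TCP to the fingertips, in m); z points along the fingers, y is the direction in which the jaws open and shut (so a half turn about z gives the same grasp; the last joint's range is limited). The gripper opens to 85 mm and grips with 20 to 120 N. Pads are 22 mm wide; open, the fingers measure 114 mm over their backs; the gripper's body (76 mm by 85 mm) begins 54 mm behind the grasp point. The pads swing forward as they close: fully open they stand 13 mm farther back than shut.
Start: joints at [1.156, 0.351, 1.652, -0, 1.139, -0.085], TCP at [0.178, 0.52, 0.253] pointing down, gripper open.
Joint ranges: [-2.75, 2.75], [-0.79, 2.1], [0.01, 2.65], [-1.57, 4.71], [0.07, 3.14], [-2.87, 2.87]. Speed limits (rad/s): [2.22, 2.22, 2.79, 3.14, 3.14, 3.14].

## Interface

Orientations are given as a unit quaternion [x, y, z, w].
In Python, from cell import r, optics gives the robot as it stands. The module is installed in compiled form; this text tells all that it offers. Calls block until the motion is done:
- r.move_to(position, orientation): joint-space move of the TCP to a pose.
- r.move_linear(position, rot=None, vel=0.15): straight line of the TCP; rot=None keeps the orientation; vel is the mean speed in m/s.
- r.set_joints(angles): joint-space move.
- r.set_gripper(opening, squeeze=None): opening from 0.0 (shut) to 1.0 (fully open); squeeze is the grip in N (None keeps the last); returns when the fingers have stopped.
- r.sleep(seconds).
- r.inverse_kinematics(position, orientation): joint angles nearest the present ones, or None.
- optics.get_image(name): name is "scene" or "side" or "wrist"; returns a dict with "pixels" (384x512x3 uint8, red, green, blue), "depth" (384x512 float32, m along the optical axis (not along the pixel's ray), 0 where there is no reading), "fx", "fy", "cx", "cy" (pixels), "camera_from_world" (4x4, takes a point from world to camera coordinates); the wrist camera has in their place "mount" (4x4, takes a point from camera to tool coordinates, whose origin is the TCP and whose axes are the flange's). Camera axes: x right, y down, z forward; pixel columns grow to the right and rows downward; lengths in m; the calibration is good to about 2 mm. A picture is of the moment at which its call begins: read the wrist's pose just before it.
A pose or a line that the arm cannot do raises r.PlanningError and nothing moves.
- r.hand_in(): hands the job in, once; it reports no verdict.
Readings, each from a call of its own:
- r.current_t(): time.
- r.current_q(): joint angles.
- r.current_qvel(): joint speeds.
- r.current_effort(): joint torques, N m.
- r.current_tool_pos(): TCP position.
- r.current_ee_rot(): TCP orientation.
- r.current_contact_force(): force on the tool from outside, world axes, zero at the start.
- r.current_torque(): the same for the moment, N m.
- r.current_opening(): opening from 0.0 (shut) to 1.0 (fully open).
Only numpy, scipy, OpenCV 4.12 (cv2) and the standard library are available. Lean on these libraries where they do the work, as an engineer would, in place of code of your own. Each camera call takes 0.05 s, during which the arm holds its last target. There are 200 camera calls.

## Working session

There is one attempt and no reset: what is moved stays moved. The work goes in short steps, each a Python script; the robot and the scene stay as the last script left them, time stands still between calls to the robot, and variables do not carry over. Pictures are saved under pics/ and viewed, about 8 in all and at most 12, crops included, and the job is handed in when it is done.

```bash
mkdir -p pics
cat > h.py <<'E'
import numpy as np, cv2
from cell import r, optics
from scipy.spatial.transform import Rotation as R
def grab(n):
    if n=="wrist":
        T=np.eye(4);T[:3,:3]=R.from_quat(r.current_ee_rot()).as_matrix();T[:3,3]=r.current_tool_pos()
    im=optics.get_image(n)
    W=T@np.array(im["mount"]) if n=="wrist" else np.linalg.inv(np.array(im["camera_from_world"]))
    v,u=np.mgrid[:384,:512]; d=im["depth"]
    P=np.stack([(u-im["cx"])/im["fx"]*d,(v-im["cy"])/im["fy"]*d,d],-1)@W[:3,:3].T+W[:3,3]
    P[d==0]=np.nan
    return im["pixels"],P,im,W
def save(px,n,s=1.5): cv2.imwrite("pics/"+n,cv2.resize(px[:,:,::-1],None,fx=s,fy=s))
def down(yaw): # jaw (tool y) direction at yaw+90deg; tool x at yaw
    return (R.from_euler('z',yaw)*R.from_euler('x',np.pi)).as_quat()
E
python3 - <<'E'
from h import *
print(r.current_t(),r.finger_overhang,r.current_ee_rot(),r.current_opening())
ims=[]
for n in("scene","side"):
    px,P,im,W=grab(n); print(n,W.round(3).tolist(),im["fx"]); np.savez(n,px=px,P=P); ims.append(px)
    save(px,n+".png")
E
```

```text
0.0 0.022 [ 1.64168420e-01  9.86432159e-01 -5.50239843e-04 -1.48845097e-04] 1.0003798402743045
scene [[0.098, 0.714, -0.694, 1.296], [0.995, -0.064, 0.075, -0.059], [0.009, -0.698, -0.716, 0.931], [0.0, 0.0, 0.0, 1.0]] 414.6538172755256
side [[-1.0, -0.008, 0.009, 0.477], [-0.012, 0.553, -0.833, 0.842], [0.002, -0.833, -0.553, 0.654], [0.0, 0.0, 0.0, 1.0]] 376.09556497456975
```

View pics/scene.png

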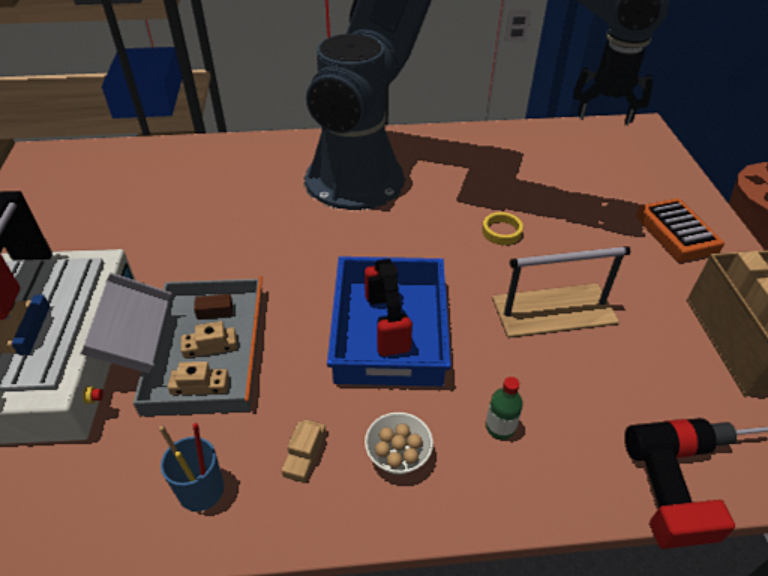

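View pics/side.png

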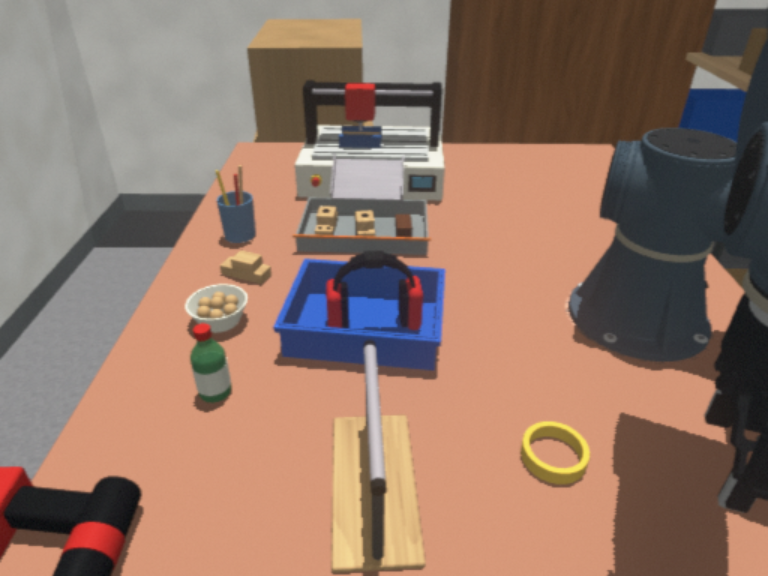

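The scene view shows the tote with the muffs at about (390,310), the tray at (200,345) with the offcut at (212,307), and cars at (208,338) and (198,378), noses to the right (+y). The rail is at (560,290). The side view agrees. Next I measure from the depth data of both views.

Run:
```python
from h import *
for n in("scene","side"):
    z=np.load(n+".npz");px,P=z["px"],z["P"];hsv=cv2.cvtColor(px,cv2.COLOR_RGB2HSV).astype(int);H,S,V=hsv[...,0],hsv[...,1],hsv[...,2]
    X,Y,Z=P[...,0],P[...,1],P[...,2]
    def rep(name,m):
        p=P[m]; 
        if len(p)<5: print(n,name,len(p));return
        rc=cv2.minAreaRect(p[:,:2].astype(np.float32)*1000)
        print(n,name,len(p),"rect c",np.round(rc[0]),"sz",np.round(rc[1]),"ang",round(rc[2],1),"mean",p.mean(0).round(3),"zmin/max",np.nanpercentile(p[:,2],[2,98]).round(3))
    box=lambda a,b,c,d:(X>a)&(X<b)&(Y>c)&(Y<d)
    near=box(.25,.85,-.7,.65)
    rep("table",near&(abs(Z)<.01)&(H<12)&(S>90))
    rep("toteRim",box(.25,.85,-.25,.25)&(H>105)&(H<125)&(S>150)&(Z>.06)&(Z<.08))
    rep("toteFloor",box(.25,.85,-.25,.25)&(H>105)&(H<125)&(S>150)&(Z<.012))
    rep("crownblack",box(.3,.75,-.2,.2)&(Z>.135)&(Z<.2))
    rep("muffs red",box(.3,.75,-.2,.2)&(S>150)&((H<8)|(H>172))&(Z>.02))
    rep("bar",box(.3,.8,.15,.6)&(Z>.135)&(Z<.18))
    rep("barTop",box(.3,.8,.15,.6)&(Z>.155)&(Z<.18))
    rep("foot",box(.3,.8,.15,.6)&(Z>.006)&(Z<.016))
    rep("trayrim",box(.25,.8,-.55,-.15)&(Z>.034)&(Z<.044)&(S<60))
    wood=box(.25,.8,-.55,-.15)&(H>8)&(H<25)&(S>50)&(V>90)
    rep("cabtops",wood&(Z>.045)&(Z<.058))
    m=(wood&(Z>.045)&(Z<.058)).astype(np.uint8);k,L=cv2.connectedComponents(m)
    for i in range(1,k):
        if (L==i).sum()>15: rep(" cab",L==i)
    m=(wood&(Z>.024)&(Z<.035)).astype(np.uint8);k,L=cv2.connectedComponents(m)
    for i in range(1,k):
        if (L==i).sum()>15: rep(" chas",L==i)
    rep("offcut",box(.3,.8,-.5,-.15)&(Z>.025)&(Z<.042)&(V<90)&(S>80))
```

```text
scene table 47389 rect c [550.   7.] sz [ 600. 1286.] ang 0.0 mean [0.633 0.064 0.001] zmin/max [-0.003  0.005]
scene toteRim 1277 rect c [509.  37.] sz [212. 278.] ang 83.0 mean [0.537 0.038 0.069] zmin/max [0.061 0.074]
scene toteFloor 2471 rect c [510.  46.] sz [211. 261.] ang 83.0 mean [0.497 0.037 0.006] zmin/max [0.002 0.011]
scene crownblack 244 rect c [496.  33.] sz [87. 30.] ang 3.7 mean [0.503 0.032 0.148] zmin/max [0.136 0.156]
scene muffs red 599 rect c [599.  73.] sz [388.  85.] ang 30.3 mean [0.559 0.041 0.069] zmin/max [0.021 0.131]
scene bar 491 rect c [552. 299.] sz [146. 386.] ang 41.0 mean [0.491 0.37  0.155] zmin/max [0.138 0.161]
scene barTop 297 rect c [488. 373.] sz [ 19. 230.] ang 3.7 mean [0.489 0.371 0.158] zmin/max [0.155 0.162]
scene foot 2105 rect c [550. 382.] sz [499. 434.] ang 0.3 mean [0.501 0.369 0.011] zmin/max [0.006 0.015]
scene trayrim 625 rect c [ 566. -367.] sz [308. 417.] ang 79.0 mean [ 0.574 -0.354  0.039] zmin/max [0.034 0.044]
scene cabtops 430 rect c [ 551. -315.] sz [337. 441.] ang 88.9 mean [ 0.574 -0.308  0.051] zmin/max [0.046 0.055]

[... 1917 characters left out ...]
6.5 mean [ 0.57  -0.318  0.051] zmin/max [0.045 0.055]
side  cab 92 rect c [ 610. -323.] sz [55. 39.] ang 85.2 mean [ 0.611 -0.318  0.05 ] zmin/max [0.045 0.053]
side  cab 95 rect c [ 521. -302.] sz [39. 57.] ang 8.0 mean [ 0.521 -0.296  0.051] zmin/max [0.046 0.054]
side  chas 88 rect c [ 611. -305.] sz [83. 38.] ang 85.9 mean [ 0.611 -0.288  0.029] zmin/max [0.025 0.034]
side  chas 49 rect c [ 433. -309.] sz [61. 32.] ang 89.2 mean [ 0.435 -0.31   0.034] zmin/max [0.031 0.035]
side  chas 64 rect c [ 516. -269.] sz [39. 27.] ang 12.6 mean [ 0.518 -0.269  0.029] zmin/max [0.024 0.035]
side offcut 24 rect c [ 432. -272.] sz [ 7. 27.] ang 87.1 mean [ 0.432 -0.272  0.031] zmin/max [0.026 0.035]
```

Run:
```python
from h import *
q0=r.current_q()
for p,a in [((.495,.034,.26),4.5),((.488,.372,.26),3.7),((.52,-.30,.2),7),((.47,.037,.1),-7)]:
    for k in(0,180):
        q=r.inverse_kinematics(p,down(np.radians(a+k))); print(p,a+k,None if q is None else np.round(q,2))
r.move_to((.495,.034,.27),down(np.radians(184.5))); print(r.current_t())
px,P,im,W=grab("wrist"); save(px,"w1.png"); np.savez("w1",px=px,P=P)
Z=P[...,2]
for lo,hi in((.145,.165),(.15,.165),(.135,.165)):
    m=(Z>lo)&(Z<hi)&(abs(P[...,0]-.495)<.1)&(abs(P[...,1]-.034)<.06);p=P[m]
    print(lo,len(p),cv2.minAreaRect(p[:,:2].astype(np.float32)*1000),p.mean(0),p.min(0),p.max(0))
m=(P[...,2]>.06)&(P[...,2]<.165)&(abs(P[...,0]-.495)<.1)&(abs(P[...,1]-.034)<.06)
print(cv2.minAreaRect(P[m][:,:2].astype(np.float32)*1000))
```

```text
(0.495, 0.034, 0.26) 4.5 [-0.03  0.25  1.78 -0.    1.12  1.47]
(0.495, 0.034, 0.26) 184.5 [-0.03  0.25  1.78  0.    1.12 -1.67]
(0.488, 0.372, 0.26) 3.7 [ 0.58  0.46  1.47 -0.    1.21  2.08]
(0.488, 0.372, 0.26) 183.7 [ 0.58  0.46  1.47  0.    1.21 -1.06]
(0.52, -0.3, 0.2) 7 [-0.6   0.5   1.57 -0.    1.08  0.85]
(0.52, -0.3, 0.2) 187 [-0.6   0.5   1.57  0.    1.08 -2.29]
(0.47, 0.037, 0.1) -7 [-0.02  0.45  1.97 -0.    0.72  1.67]
(0.47, 0.037, 0.1) 173 [-0.02  0.45  1.97  0.    0.72 -1.47]
2.1833
0.145 2401 ((491.66619873046875, 32.47713851928711), (69.2597427368164, 29.991302490234375), 4.62252140045166) [0.48896191 0.03225516 0.15116498] [0.45642696 0.01699179 0.14500488] [0.52680832 0.04792084 0.15605904]
0.15 1491 ((491.6832580566406, 32.45329284667969), (42.510887145996094, 29.88534927368164), 4.9055657386779785) [0.49032912 0.03231293 0.15341679] [0.47020746 0.0171056  0.1500028 ] [0.51380031 0.04775192 0.15605904]
0.135 3072 ((489.6142578125, 32.4164924621582), (85.90206909179688, 29.941505432128906), 4.059391975402832) [0.48605053 0.03198297 0.14914409] [0.44695976 0.01667493 0.13501892] [0.53275756 0.04792084 0.15605904]
((490.760986328125, 32.27465057373047), (164.94509887695312, 64.1413803100586), 5.076608657836914)
```

View pics/w1.png

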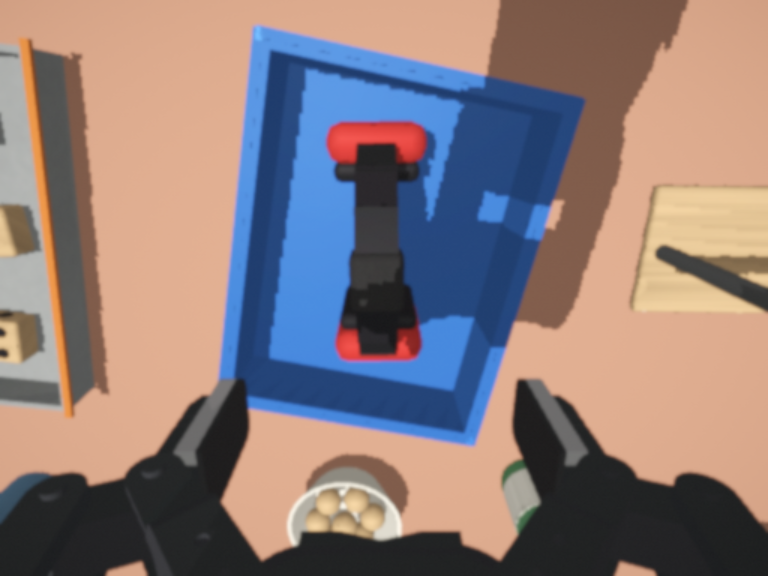

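The wrist view shows the crown pad at about (375,270), between the cups at (377,140) and (378,345), and the jaws straddle it correctly. Muffs centre is about (0.492, 0.0325) with a yaw of 4.8°. Next I close partly and check where the fingertips really are.

Run:
```python
from h import *
def tips():
    px,P,im,W=grab("wrist");t=np.array(r.current_tool_pos());d=P-t
    out=[]
    for s in(1,-1):
        m=(abs(d[...,0])<.02)&(d[...,1]*s>.008)&(d[...,1]*s<.07)&(d[...,2]<.02)&(d[...,2]>-.05)
        if m.sum()>5: out.append((int(m.sum()),d[m][:,1].min().round(4),d[m][:,1].max().round(4),np.percentile(d[m][:,2],1).round(4)))
    print(r.current_t(),r.current_opening(),r.finger_overhang,t.round(4),out)
tips()
r.set_gripper(.42,30); tips()
```

```text
2.2833 0.998520003351312 0.022 [0.495  0.0346 0.27  ] [(1764, np.float64(0.0415), np.float64(0.0561), np.float64(-0.007)), (1757, np.float64(-0.0569), np.float64(-0.0411), np.float64(-0.0069))]
2.8667 0.4202911022799579 0.022 [0.495 0.034 0.27 ] [(1789, np.float64(0.017), np.float64(0.0315), np.float64(-0.0175)), (1788, np.float64(-0.032), np.float64(-0.0167), np.float64(-0.0176))]
```

Run:
```python
from h import *
def st(s): print(s,round(r.current_t(),2),np.round(r.current_tool_pos(),4),round(r.current_opening(),3),np.round(r.current_contact_force(),2))
r.set_gripper(.6)
r.move_linear((.492,.0325,.155),down(np.radians(184.7)),vel=.12); st("at")
r.set_gripper(0,60); st("grip")
r.move_linear((.492,.0325,.285),vel=.12); st("lift")
q0=r.inverse_kinematics((.488,.372,.285),down(np.radians(183.7)));print(q0)
r.move_linear((.488,.372,.285),down(np.radians(183.7)),vel=.15); st("over")
px,P,im,W=grab("side"); save(px,"s2.png")
px,P,im,W=grab("wrist")
```

```text
at 4.28 [0.4924 0.0325 0.1556] 0.604 [0.18 0.37 0.45]
grip 4.6 [0.4924 0.0324 0.1558] 0.335 [-1.5  -1.    6.29]
lift 5.83 [0.4917 0.0325 0.2843] 0.335 [-0.14 -0.85 -3.17]
[ 0.57547097  0.43907535  1.44063986  0.          1.26187744 -1.05990254]
over 8.25 [0.4881 0.3716 0.2851] 0.336 [-0.67  0.19 -1.92]
```

View pics/s2.png

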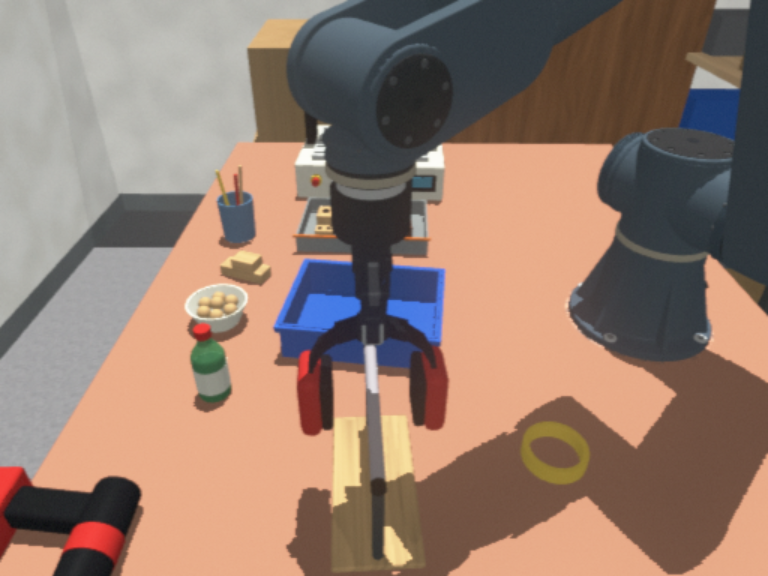

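The muffs are held level at about (372,360), with the bar running between the cups. Next I lower onto the bar while checking force.

Run:
```python
from h import *
def st(s): print(s,round(r.current_t(),2),np.round(r.current_tool_pos(),4),round(r.current_opening(),3),np.round(r.current_contact_force(),2))
r.move_linear((.488,.372,.188),vel=.1);r.sleep(.15); st("near")
f0=r.current_contact_force()[2]; z=.188
while z>.1775:
    z-=.0015; r.move_linear((.488,.372,z),vel=.03); r.sleep(.05); f=r.current_contact_force()[2]; print(round(z,4),round(f,2))
    if f-f0>2: break
st("touch")
px,P,im,W=grab("side"); save(px[150:340,150:350],"s3.png",3)
```

```text
near 9.62 [0.4882 0.3721 0.1886] 0.334 [-0.08  0.29 -2.13]
0.1865 -2.18
0.185 -2.26
0.1835 -3.3
0.182 -2.89
0.1805 1.26
touch 11.12 [0.4882 0.3721 0.1808] 0.334 [-0.36 -0.61  1.26]
```

View pics/s3.png

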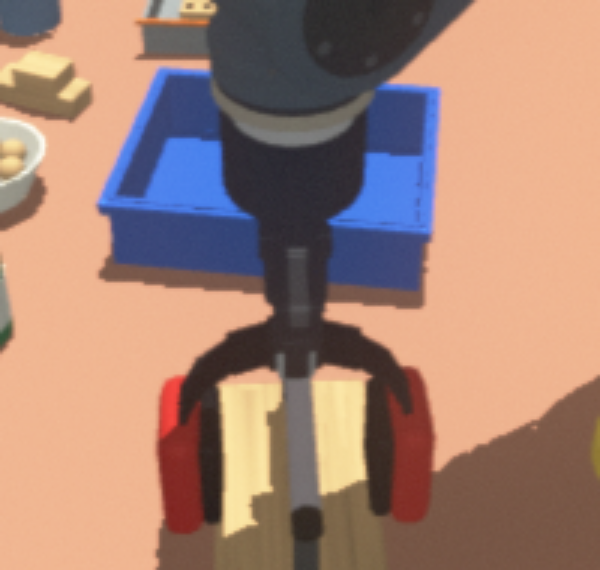

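The muffs sit on the bar, centred, with contact at the predicted height. I release, retreat, and take a close look at the cars.

Run:
```python
from h import *
r.set_gripper(.65); r.sleep(.1); r.move_linear((.488,.372,.29),vel=.15)
r.move_to((.565,-.30,.26),down(np.radians(7))); print(r.current_t(),np.round(r.current_q(),2))
px,P,im,W=grab("wrist"); save(px,"w4.png"); np.savez("w4",px=px,P=P)
X,Y,Z=P[...,0],P[...,1],P[...,2]; t=r.current_tool_pos()
hs=cv2.cvtColor(px,cv2.COLOR_RGB2HSV).astype(int)
for nm,lo,hi in(("cab",.044,.058),("chas",.022,.036),("all",.015,.058)):
    m=((Z>lo)&(Z<hi)&(X>.40)&(X<.68)&(Y>-.41)&(Y<-.235)&(hs[...,1]>50)).astype(np.uint8);k,L=cv2.connectedComponents(m)
    for i in range(1,k):
        p=P[L==i]
        if len(p)>100:
            rc=cv2.minAreaRect(p[:,:2].astype(np.float32)*1000);print(nm,len(p),np.round(rc[0],1),np.round(rc[1],1),round(rc[2],1),"z",np.median(p[:,2]).round(4))
m=(Z<.012)&(Z>-.01)&(X>.42)&(X<.7)&(Y>-.4)&(Y<-.25);print("floor z",np.median(Z[m]))
g,Ps,_,_=grab("side"); m=(Ps[...,0]>.38)&(Ps[...,0]<.6)&(Ps[...,1]>.3)&(Ps[...,1]<.45)&(Ps[...,2]>.165); p=Ps[m]; print("hung crown",len(p),p.mean(0),p.max(0)); save(g,"s4.png",1)
```

```text
14.9333 [-0.56  0.51  1.39  0.    1.24  0.89]
cab 1729 [ 609.2 -323.7] [52.2 39.7] 86.6 z 0.0521
cab 1419 [ 519.7 -302.5] [39.7 51.4] 6.8 z 0.052
chas 959 [ 611.4 -286.4] [37.3 40.3] 86.0 z 0.0301
chas 441 [ 607.7 -360.2] [40.9 18.9] 5.0 z 0.03
chas 1333 [ 520.5 -308.1] [40.4 99.8] 7.6 z 0.03
chas 618 [ 434.2 -307.1] [29.7 69.3] 0.3 z 0.0349
all 3202 [ 609.4 -317.7] [100.   40.5] 86.4 z 0.0506
all 2964 [ 520.8 -308. ] [41.  99.8] 7.6 z 0.0386
all 1666 [ 431.1 -307.4] [35.6 69.3] 2.7 z 0.0359
floor z 0.005946606141640193
hung crown 632 [0.48888143 0.3752002  0.17263519] [0.53031151 0.38835405 0.18050737]
```

View pics/w4.png

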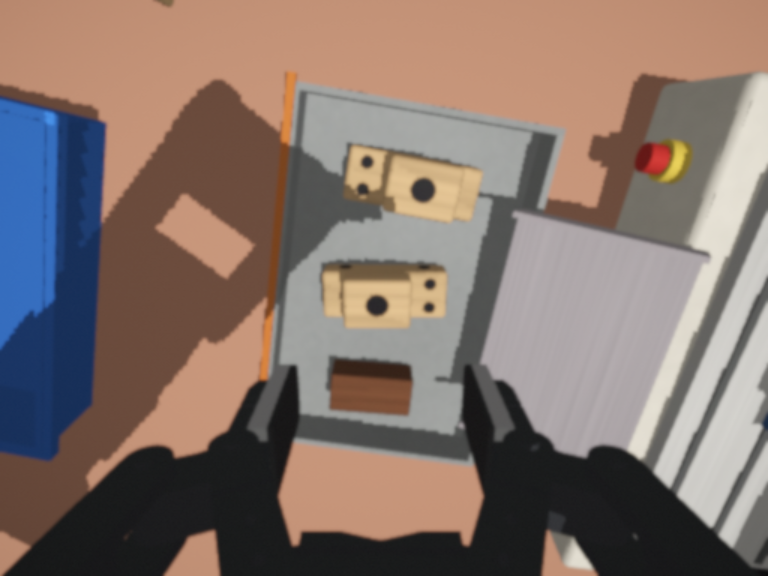

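View pics/s4.png

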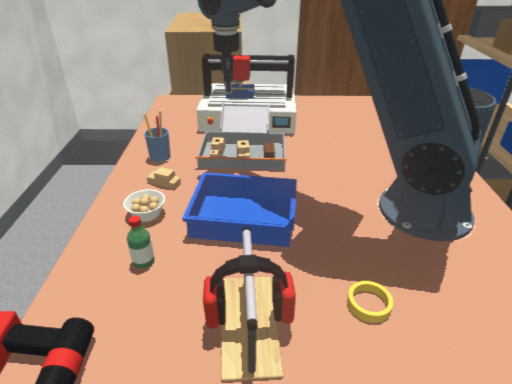

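The wrist view shows both drilled cars at about (415,188) and (377,305), the offcut at (370,385), and clear room for the jaws. The side view shows the muffs hanging on the bar at (248,290), with the crown top at 0.1805 as expected. Next is the first car.

```bash
cat >> h.py <<'E'
def st(s): print(s,round(r.current_t(),2),np.round(r.current_tool_pos(),4),round(r.current_opening(),3),np.round(r.current_contact_force(),2))
def lin(p,o=None,v=.15): r.move_linear(p,None if o is None else down(np.radians(o)),vel=v)
def pick(x,y,a):
    r.set_gripper(.72); r.move_to((x,y,.12),down(np.radians(a)))
    lin((x,y,.033),v=.1); st("at"); r.set_gripper(0,40); st("grip")
    lin((x,y,.15),v=.12); st("lift")
def place(x,y,a):
    lin((x,y,.15),a,.2); lin((x,y,.040),v=.1); r.sleep(.15); st("low")
    f0=r.current_contact_force()[2]; z=.040
    while z>.031:
        z-=.001; lin((x,y,z),v=.03); r.sleep(.04); f=r.current_contact_force()[2]
        if f-f0>2: break
    print("z",round(z,4),f0,f); r.set_gripper(.7); r.sleep(.1); st("rel"); lin((x,y,.15),v=.15)
E
python3 - <<'E'
from h import *
pick(.520,-.302,97)
place(.455,.044,83)
st("done"); px,P,im,W=grab("wrist"); save(px,"w5.png",1)
E
```

```text
at 17.72 [ 0.5204 -0.3022  0.0336] 0.722 [ 0.63 -0.3  -0.6 ]
grip 18.03 [ 0.5204 -0.3023  0.0338] 0.465 [-0.57  0.21  5.53]
lift 19.16 [ 0.5196 -0.3017  0.1492] 0.465 [-0.1   1.03 -1.95]
low 22.47 [0.4553 0.044  0.0405] 0.466 [ 0.02  0.34 -0.31]
z 0.033 -0.31459337500412987 14.310711997793918
rel 24.94 [0.455  0.044  0.0329] 0.697 [-0.87 -0.11 -0.59]
done 25.88 [0.4546 0.044  0.1493] 0.703 [-0.31  0.33 -0.34]
```

View pics/w5.png

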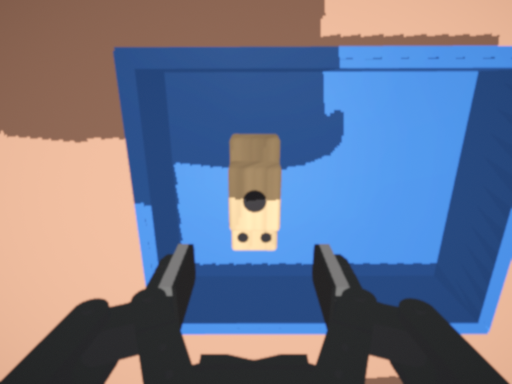

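Car A is flat, cab up, on the near side of the tote floor, at about (255,190). Now the second car, with finer lowering steps.

```bash
sed -i 's/z-=.001;/z-=.0005;/; s/f-f0>2: break/f-f0>1.5: break/; s/,\.040),v=.1); r.sleep/,.037),v=.1); r.sleep/; s/z=.040/z=.037/' h.py
python3 - <<'E'
from h import *
pick(.609,-.3235,86.5)
place(.564,.030,83)
st("done"); r.move_to((.51,.037,.30),down(np.radians(83)))
px,P,im,W=grab("wrist"); save(px,"w6.png",1)
X,Y,Z=P[...,0],P[...,1],P[...,2]
hs=cv2.cvtColor(px,cv2.COLOR_RGB2HSV).astype(int)
m=(hs[...,0]>8)&(hs[...,0]<28)&(Z>.02)&(Z<.065)&(abs(X-.51)<.115)&(abs(Y-.037)<.085)
k,L=cv2.connectedComponents(m.astype(np.uint8))
for i in range(1,k):
    p=P[L==i]
    if len(p)>150: print(cv2.minAreaRect(p[:,:2].astype(np.float32)*1000),np.percentile(p[:,2],[5,50,95]).round(4))
px,_,_,_=grab("scene"); save(px,"e.png",1.5); st("end")
E
```

```text
at 28.64 [ 0.6094 -0.3238  0.0337] 0.717 [-0.92 -0.37 -0.05]
grip 28.96 [ 0.6094 -0.3237  0.0339] 0.459 [-1.44  0.51  5.43]
lift 30.08 [ 0.6086 -0.3233  0.149 ] 0.463 [ 0.39  0.36 -0.29]
low 33.45 [0.5643 0.03   0.0375] 0.464 [-0.27  0.14 -0.8 ]
z 0.0335 -0.8001105862770679 5.230277563153564
rel 35.92 [0.564  0.03   0.0334] 0.7 [ 0.08  0.1  -0.53]
done 36.85 [0.5635 0.03   0.1492] 0.697 [0.27 0.28 0.72]
((563.5927124023438, 36.82720184326172), (97.83949279785156, 38.849735260009766), 82.95027923583984) [0.0289 0.0503 0.0531]
((454.5679931640625, 38.87544250488281), (98.29419708251953, 39.10954666137695), 82.9699935913086) [0.0289 0.0507 0.0532]
end 37.63 [0.5098 0.0369 0.2981] 0.701 [-0.75  0.26  0.21]
```

View pics/e.png

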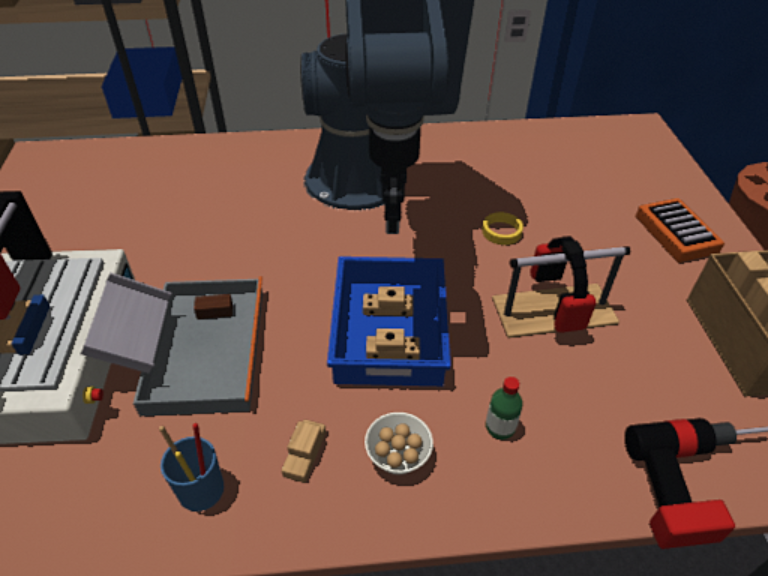

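View pics/w6.png

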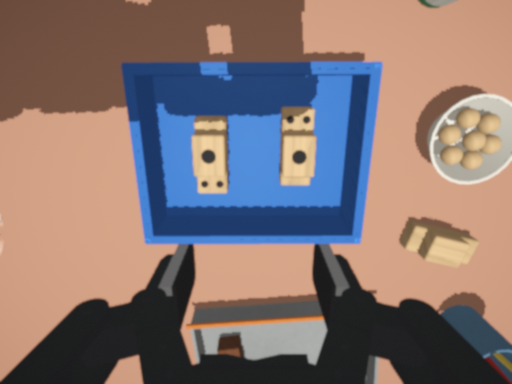

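The scene view shows the muffs hanging on the bar at (570,285), both cars in the tote at (388,300) and (392,345), the offcut in the tray at (213,306), and everything else unmoved. The wrist view shows both cars flat, cab up, at (210,155) and (298,148). I'm handing in.

```bash
python3 -c "
from h import *
print(r.hand_in())"
```

```text
the job is handed in; nothing more can be done
None
```

The job is done and handed in at about 38 s of the 72 s allowed. I lifted the red ear defenders out of the tote and hung them on the rail bar first. Then I moved both drilled cars from the tray into the tote.

- **Ear defenders:** the crown pad met the bar at the predicted height. After release, the crown top measured 0.1805 m against about 0.178 m expected. The last scene picture shows them still hanging.
- **Cars:** both are cab up and flat on the tote floor. Cab tops measure about 0.051–0.053 m (0.051 expected) and chassis tops about 0.029 m. They stand about 110 mm apart, clear of the walls and each other.
- **Other things:** the offcut is still in the tray. The glue bottle, bowl, undrilled car body and tape look unmoved in the last scene picture; I judged these by eye and did not measure them.
- **Less gentle than planned:** the first car was pressed down with about 14 N because the lowering steps were coarse. I halved the steps for the second car, which touched down at about 6 N. No other checks failed or disagreed.

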